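# Unbolt a sprung box lid and hold it open at the gauge arm

### The arm

A 6-joint arm with a two-finger parallel gripper is mounted at the origin on the work surface. World frame = base frame: x ahead of the robot, y to its left, z up, the work surface at z = 0. Lengths are in m, angles in rad, forces in N, time in s.
With the tool pointing down it reaches from about 0.275 to 0.75 m from the base axis. Payload 10.2 kg.
Tool frame: the origin (TCP) lies on the centre line of the jaws, within the pads' length; the fingertips stand env.nose_length ahead of it and the grasp point (between the pads) lies 3 mm ahead of it (env.nose_length is the distance from the TCP to the fingertips, in m); z points along the fingers, y is the line along which they close (so a half turn about z gives the same grasp; the last joint's range is limited). The gripper opens to 85 mm and grips with 20 to 120 N. Pads are 22 mm wide; open, the fingers measure 114 mm over their backs; the gripper's body (76 mm by 85 mm) begins 54 mm behind the grasp point. The pads swing forward as they close: fully open they stand 13 mm farther back than shut.
Start: joints at [-1.341, 0.313, 1.498, -0, 1.331, -0.223], TCP at [0.23, -0.472, 0.214] pointing down, gripper open.
Joint ranges: [-2.94, 2.94], [-0.97, 2.17], [0.19, 2.56], [-1.23, 4.37], [0.02, 3.11], [-2.88, 2.88]. Speed limits (rad/s): [2.39, 2.39, 3.01, 3.14, 3.14, 3.14].

### API

Orientations are given as a unit quaternion [w, x, y, z].
In Python, from station import observe, optics, order, env gives the robot as it stands.
- The arm moves only by the tool drive_tool, never from a script. Its argument "commands" is one flat list of numbers, 5 for each row, row after row: the shift along the world's x, y, z in mm, then the turn about the world's z in rad, then the opening, from 0 (shut) to 1 (fully open). A call has 1 to 20 rows; each row is the pose to reach, as a shift and turn from the pose commanded when the call began; what a row does not reach only later rows make up. A row lasts 1/12 s, in which the tool goes at most 41.7 mm and 7.16 degrees, less where a joint would pass 70% of its speed; a pose out of reach is approached as far as the arm can. A call with a gripper value outside its range is refused whole. The fingers move at their own pace and stop on an object; "squeeze" is the grip in N (left out, the last holds). Time passes only in rows, so rows that repeat a pose let the fingers close. It gives the time, the measured TCP pose, the force, the opening and the grip force at its end, in the units of the state.
- observe(): the state, without advancing time (a new reading comes with each control period).
- optics.capture(name): name is "scene" or "top" or "wrist"; returns (picture, depth): 384x512x3 uint8, red, green, blue; 384x512 float32, m along the optical axis (not along the pixel's ray), 0 where there is no reading.
- optics.camera_info(name): a dict with "fovy" (degrees; the focal length in pixels is half the picture's height over the tangent of half this angle, whatever the lens; pixels are square), "cx", "cy" (the principal point, pixels), "origin" and "rotation" of the camera in the world; the wrist camera has in their place "tool_from_camera" (4x4, takes a point from camera to tool coordinates, whose origin is the TCP and whose axes are the flange's). Camera axes: x right, y down, z forward; pixel columns grow to the right and rows downward; lengths in m; the calibration is good to about 2 mm. A picture is of the moment at which its call begins: read the wrist's pose just before it. camera_info takes no time and is no camera call.
- order.hand_in(): hands the job in; it is judged then, once.
The state is a dict: "time": time; "joint_pos": joint angles; "joint_velocities": joint speeds; "joint_efforts": joint torques, N m; "tcp_pos": TCP position; "orientation": TCP orientation; "contact_force": force on the tool from outside, world axes, zero at the start; "ft_torque": the same for the moment, N m; "finger_gap": finger opening in m; "grasp_force": force on a finger pad.
Only numpy, scipy, OpenCV 4.12 (cv2) and the standard library are available. Lean on these libraries where they do the work, as an engineer would, in place of code of your own. Each camera call takes 0.05 s, during which the arm holds its last target. There are 200 camera calls.

### The job

Slide the bolt on the front of the steel box back until you feel it come up against its stop, which frees the sprung lid. Then raise the lid by its bar handle until its side edge lies level with the gauge arm beside it, and hold it still at that angle so that a workmate can reach the blanks inside. Finish while still holding the lid there (it shuts if let go), and leave the gauge arm and the loose things around the box as they are.

Things in the scene. Friction and masses are not known exactly. Their poses are not given: they have to be found in the camera images.
- box: Grey steel box fixed to the bench, 220 (x) x 260 (y) x 120 mm high without its lid, holding dished blanks. Origin: centre of its underside, on the bench. z up; -x is its front, roughly facing the robot (yaw within 0.35 rad); +y is left seen from the robot. The lid's hinge axis runs along box y at the far rim, 110 mm in +x from the origin and 120 mm up.
- lid: Steel lid, 222 x 264 x 8 mm, about 0.5 kg. Origin: middle of its front edge, underside; the hinge axis is 222 mm from it in lid +x. Shut, its axes are the box's; it opens about its own +y axis (front rises, at most 1.3 rad). Spring and weight shut it: 8 N at the handle at first, 12 N at 0.6 rad. The bolt holds down a lug on its front edge (20 mm wide, 40 mm in +y).
- handle (a point): Middle of the round bar handle on the lid: 12 mm thick, 110 mm long along lid y between two end posts, its centre 45 mm above the lid's top face; 185 mm in lid -x and 53 mm in lid +z from the hinge axis. The bar can turn between gripper pads. Axes are the lid's.
- gauge: Gauge arm: plain steel bar 240 x 12 x 8 mm on the lid's hinge axis, 4 mm outside its -y edge, set by friction at an angle that varies (0.3 to 0.6 rad above level). Origin: its free end, at the underside; the hinge axis is 240 mm from it in its own +x. The lid is level with it when their x axes are parallel (equally thick, they lie flush). Leave it where it is.
- bolt (a joint): Slide bolt across the box's front: 0 m when fully over the lid's lug, grows as it slides to box +y; stop at 0.035 m. Starts between 0 and 0.008 m. Slides stiffly (about 2.5 N) and stays where it is left.
- bolt_knob (a point): Point on the bolt's upright round steel knob, 14 mm thick: its top is 17 mm above this point, the bolt's guides beside it end 28 mm below. 173 mm above the bench and 127 mm in box -x from the box's origin; it moves with the bolt along box +y. Axes are the box's.

How it is judged:
By the outcome, as a careful person would: the job done as asked, in the order asked, and still so for the second after the job is handed in, while the arm keeps its last pose, push and grip.
It also fails if it takes over 48 s, if anything falls off the work surface, if the arm or the gripper's body presses on something with over 40 N, if the wrist force passes 120 N, or if a joint passes its speed limit or range.

## Working session

There is one attempt and no reset: what is moved stays moved. The work goes in short steps, Python scripts to look and compute and a tool call to move; the robot and the scene stay as the last step left them, time stands still between calls to the robot, and variables do not carry over. Pictures are saved under pics/ and viewed, at most 10 in all, crops included, and the job is handed in when it is done.

Besides the shell and the picture viewer there is one more tool, called after "Emit:" by a JSON object that holds its "api" and its "payload", one argument or row to a line. drive_tool: Moves the arm, as the interface text tells. Its arguments: {"type":"object","properties":{"commands":{"type":"array","items":{"type":"number"}},"squeeze":{"type":"number"}},"required":["commands"]}

```bash
ls; mkdir -p pics; cat > h.py <<'E'
import numpy as np, cv2
from station import observe, optics, order, env
def cap(n,f=None):
    s=observe(); im,d=optics.capture(n)
    if f: cv2.imwrite('pics/'+f,im[:,:,::-1])
    return s,im,d
def quatR(q):
    from scipy.spatial.transform import Rotation as R
    return R.from_quat([q[1],q[2],q[3],q[0]]).as_matrix()
def world(n,d,s=None):
    c=optics.camera_info(n); h,w=d.shape
    f=h/2/np.tan(np.radians(c['fovy'])/2)
    v,u=np.mgrid[:h,:w]
    P=np.stack([(u-c['cx'])/f*d,(v-c['cy'])/f*d,d],-1)
    if n=='wrist':
        T=np.array(c['tool_from_camera']); P=P@T[:3,:3].T+T[:3,3]
        return P@quatR(s['orientation']).T+np.array(s['tcp_pos'])
    return P@np.array(c['rotation']).T+np.array(c['origin'])
E
python3 - <<'E'
from h import *
print(env.nose_length, observe())
a=[]
for n in('scene','top'):
    s,im,d=cap(n); np.savez('pics/'+n,im=im,d=d); a.append(im)
    c=optics.camera_info(n);print(n,c)
cv2.imwrite('pics/scene.png',cv2.resize(a[0],(800,600),interpolation=cv2.INTER_CUBIC)[:,:,::-1])
cv2.imwrite('pics/top.png',cv2.resize(a[1],(800,600),interpolation=cv2.INTER_CUBIC)[:,:,::-1])
E
```

```text
pics
0.022 {'time': 0.0, 'joint_pos': array([-1.34138096e+00,  3.13432540e-01,  1.49844729e+00, -4.16869799e-05,
        1.33096648e+00, -2.23399050e-01]), 'joint_velocities': array([ 0.00116843,  0.00172731, -0.00177799, -0.00248249, -0.00106976,
       -0.00035223]), 'joint_efforts': array([-2.11508050e-04, -4.12270260e+01, -2.59742403e+01, -1.56982746e-04,
        4.14645896e-03,  3.22318044e-05]), 'tcp_pos': array([ 0.22960117, -0.47182353,  0.21304017]), 'orientation': array([-6.26765402e-04,  9.74477879e-01,  2.24482671e-01, -2.21293143e-05]), 'contact_force': array([ 0.72836694, -0.40503754,  0.22701211]), 'ft_torque': array([ 0.03444372,  0.04609781, -0.02814662]), 'grasp_force': 0.0, 'finger_gap': 0.08508244221099313}
scene {'fovy': 43.001619770364954, 'cx': 258.76159892411556, 'cy': 187.2331085233287, 'origin': array([ 1.22860551, -0.1193207 ,  0.83866017]), 'rotation': array([-0.28121964,  0.69968367,  0.61420315, -0.23262151])}
top {'fovy': 55.99116033711538, 'cx': 259.456806278333, 'cy': 191.07255382011977, 'origin': array([0.51273656, 0.00941001, 0.82334078]), 'rotation': array([-0.00939413,  0.70937241, -0.70431493,  0.02535783])}
```

View pics/scene.png

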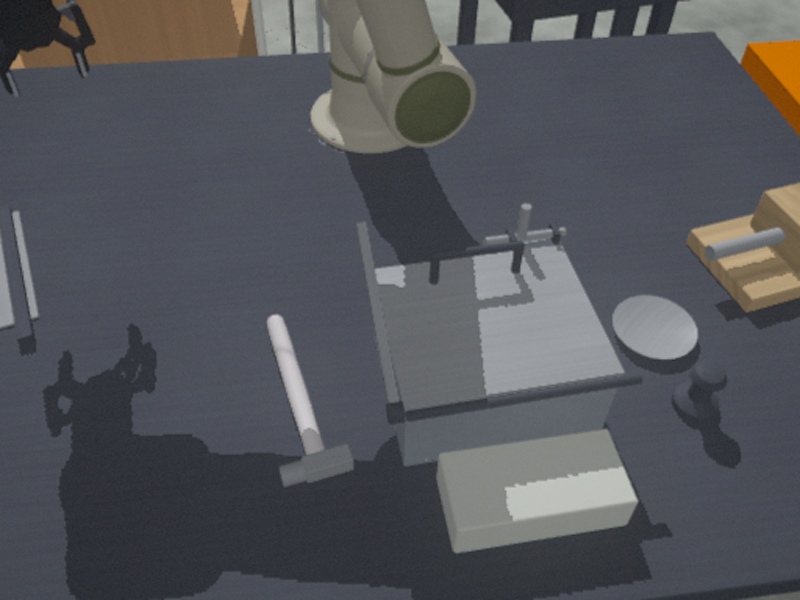

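View pics/top.png

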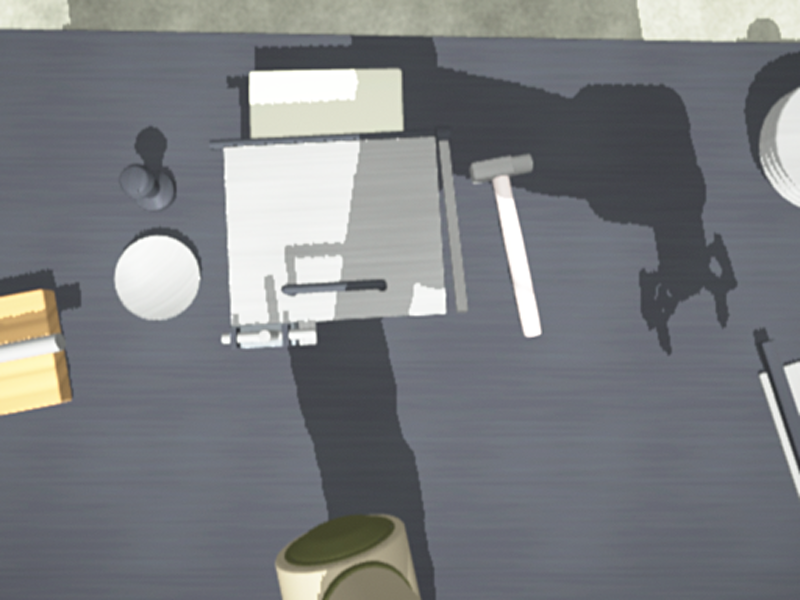

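The pictures show the box with the handle bar at about (285–385, 288) in the top view, the bolt across the front at about (225–316, 337), and its knob at (524, 215) in the scene view. The gauge lies right of the lid, running (443, 140) to (462, 310) in the top view.

```bash
sed -i "s/@np.array(c\['rotation'\]).T/@quatR(c['rotation']).T/" h.py
cat > m.py <<'E'
from h import *
out={}
t=np.load('pics/top.npz');P=world('top',t['d']);W=P
s_=np.load('pics/scene.npz');S=world('scene',s_['d'])
print('table z',np.median(P[300:380,50:100,2]),np.median(S[250:380,20:60,2]))
pp=lambda u,v:P[int(v*.64),int(u*.64)].round(4)
for q in [(230,155),(430,145),(436,305),(240,315),(300,290),(335,288),(375,287),(448,160),(461,300),(265,337),(285,325),(245,340)]: print(q,pp(*q))
ss=lambda u,v:S[int(v*.64),int(u*.64)].round(4)
for q in [(524,210),(524,225),(524,235),(500,243),(560,232),(364,230),(375,300),(390,390),(440,256),(500,249)]: print('S',q,ss(*q))
# lid top plane points: rect from both clouds
m=(abs(P[...,2]-.128)<.006)&(P[...,0]>.35)&(abs(P[...,1])<.4)
m=m.astype(np.uint8); n,l,st,_=cv2.connectedComponentsWithStats(m); k=1+st[1:,4].argmax()
m=cv2.morphologyEx((l==k).astype(np.uint8),cv2.MORPH_OPEN,np.ones((5,5)))
r=cv2.minAreaRect((P[m>0][:,:2]*1000).astype(np.float32)); print('lid rect',r,'z',np.median(P[m>0][:,2]))
for n,C in(('top',P),('scene',S)):
    k=(C[...,2]>.163)&(C[...,2]<.2)&(C[...,0]>.3)&(C[...,0]<.5)&(abs(C[...,1])<.3)
    q=C[k]; print(n,len(q)); 
    a=np.argwhere(k)
    if len(q)<400: print(np.c_[a[::4],q[::4].round(3)])
E
python3 m.py
```

```text
table z -0.0003532885318358048 -0.0008050402318755534
(230, 155) [0.7242 0.2132 0.1275]
(430, 145) [ 0.7413 -0.0353  0.1281]
(436, 305) [ 0.5398 -0.0441  0.1258]
(240, 315) [0.5264 0.1976 0.127 ]
(300, 290) [0.5545 0.1155 0.1771]
(335, 288) [0.5566 0.0763 0.1778]
(375, 287) [0.5587 0.0299 0.178 ]
(448, 160) [ 0.7178 -0.0557  0.141 ]
(461, 300) [ 0.5421 -0.0655  0.2057]
(265, 337) [0.501  0.1526 0.1893]
(285, 325) [0.5134 0.1389 0.1439]
(245, 340) [0.4962 0.1881 0.139 ]
S (524, 210) [0.5083 0.1496 0.1903]
S (524, 225) [0.5085 0.1534 0.1628]
S (524, 235) [0.5082 0.1559 0.1454]
S (500, 243) [0.5078 0.1251 0.134 ]
S (560, 232) [0.5012 0.2087 0.139 ]
S (364, 230) [ 0.5436 -0.0631  0.2093]
S (375, 300) [ 0.6301 -0.0578  0.1759]
S (390, 390) [ 0.7323 -0.0537  0.1385]
S (440, 256) [0.5651 0.0296 0.1771]
S (500, 249) [0.5634 0.1075 0.1775]
lid rect ((633.1642456054688, 83.16305541992188), (240.7978515625, 266.2537536621094), 4.444427967071533) z 0.12718069510061175
top 80
[[2.16e+02 1.66e+02 4.99e-01 1.58e-01 1.88e-01]
 [2.16e+02 1.70e+02 4.99e-01 1.51e-01 1.89e-01]
 [2.16e+02 1.75e+02 4.99e-
[... 1829 characters left out ...]
3.02e-01 4.40e-02 1.86e-01]
 [8.00e+01 2.72e+02 3.03e-01 5.30e-02 1.86e-01]
 [8.10e+01 2.65e+02 3.01e-01 3.70e-02 1.83e-01]
 [8.10e+01 2.69e+02 3.01e-01 4.60e-02 1.82e-01]
 [8.10e+01 2.78e+02 3.00e-01 6.80e-02 1.80e-01]
 [8.20e+01 2.62e+02 3.02e-01 3.00e-02 1.81e-01]
 [8.20e+01 2.67e+02 3.01e-01 4.20e-02 1.80e-01]
 [8.20e+01 2.72e+02 3.01e-01 5.30e-02 1.79e-01]
 [8.30e+01 2.64e+02 3.02e-01 3.50e-02 1.78e-01]
 [8.30e+01 2.70e+02 3.03e-01 4.80e-02 1.78e-01]
 [8.40e+01 2.67e+02 3.01e-01 4.20e-02 1.74e-01]
 [8.40e+01 2.74e+02 3.00e-01 5.80e-02 1.73e-01]
 [8.50e+01 2.69e+02 3.01e-01 4.70e-02 1.71e-01]
 [1.31e+02 3.35e+02 4.99e-01 1.52e-01 1.90e-01]
 [1.38e+02 3.32e+02 5.00e-01 1.48e-01 1.72e-01]]
```

```bash
cat > m2.py <<'E'
from h import *
t=np.load('pics/top.npz');P=world('top',t['d'])
s_=np.load('pics/scene.npz');S=world('scene',s_['d'])
for n,C in(('top',P),('scene',S)):
    q=C.reshape(-1,3)
    b=q[(abs(q[:,0]-.556)<.02)&(q[:,1]>.02)&(q[:,1]<.125)&(q[:,2]>.17)&(q[:,2]<.185)]
    a=np.polyfit(b[:,1],b[:,0],1); print(n,'bar',len(b),b.mean(0),b.min(0),b.max(0),'yaw',-a[0],'ztop',np.percentile(b[:,2],90))
    g=q[(q[:,1]<-.045)&(q[:,1]>-.08)&(q[:,0]>.5)&(q[:,0]<.70)&(q[:,2]>.14)&(q[:,2]<.24)]
    s,i=np.polyfit(g[:,0],g[:,2],1); r=g[:,2]-s*g[:,0]-i; g=g[abs(r)<.004]
    s,i=np.polyfit(g[:,0],g[:,2],1); y=np.polyfit(g[:,0],g[:,1],1); yaw=np.arctan(y[0])
    print(' gauge',len(g),'angle',np.arctan(s*-1*np.cos(yaw)),'yaw',yaw,g.min(0),g.max(0),'std',np.std(g[:,2]-s*g[:,0]-i),'x where z=.128',(.128-i)/s)
    k=q[(abs(q[:,0]-.503)<.015)&(abs(q[:,1]-.152)<.02)&(q[:,2]>.155)&(q[:,2]<.195)]
    print(' knob',len(k),k.min(0),k.max(0),np.median(k,0)); kk=k[k[:,2]>.187]; print('  top',len(kk),kk.mean(0))
    l=q[(abs(q[:,2]-.128)<.004)&(q[:,0]>.52)&(q[:,0]<.74)&(q[:,1]<.3)&(q[:,1]>-.1)]
    L=[];R=[]
    for x in np.arange(.55,.72,.01):
        z=l[abs(l[:,0]-x)<.005]; L.append((x,z[:,1].max()));R.append((x,z[:,1].min()))
    for e in(L,R):
        e=np.array(e);print(' side',np.polyfit(e[:,0],e[:,1],1),np.median(e[:,1]))
E
python3 m2.py
```

```text
top bar 391 [0.55783818 0.07278401 0.17692337] [0.54912461 0.02091725 0.17143759] [0.56627178 0.1249831  0.18062304] yaw 0.06746609764804926 ztop 0.17884054844466657
 gauge 610 angle 0.3618499525068991 yaw 0.06432838442110822 [ 0.52984597 -0.07190273  0.14686565] [ 0.69994241 -0.04922762  0.21422339] std 0.0012251297111142295 x where z=.128 0.7517407956707716
 knob 76 [0.49408854 0.14595824 0.15590009] [0.50786199 0.1600544  0.19217955] [0.50102765 0.15000733 0.18889863]
  top 44 [0.50099284 0.15266151 0.18977548]
 side [0.06228455 0.17527306] 0.21360150632284747
 side [ 0.06520731 -0.0898808 ] -0.049579182844415065
scene bar 307 [0.56214947 0.07161935 0.17581452] [0.55302808 0.0211514  0.17004534] [0.56969111 0.12483815 0.18069122] yaw 0.06843794148774657 ztop 0.17890406784957888
 gauge 591 angle 0.36140952156272677 yaw 0.06574164362836098 [ 0.53094075 -0.07031309  0.14620409] [ 0.69973324 -0.04788026  0.21227961] std 0.0015251658751138594 x where z=.128 0.7523966434983204
 knob 108 [0.49642613 0.1467086  0.15500314] [0.51080022 0.16033676 0.1918614 ] [0.50633133 0.15218619 0.17648918]
  top 26 [0.50333568 0.15295195 0.18967616]
 side [0.06579596 0.17402453] 0.2155477626089421
 side [ 0.02639296 -0.06278065] -0.04647316498331194
```

Emit:
{"api": "drive_tool", "payload": {
  "commands": [10, 10, 40, 0, 1, 20, 40, 80, -0.1, 1, 40, 80, 100, -0.2, 1, 60, 120, 100, -0.3, 1, 80, 160, 100, -0.387, 1, 95, 200, 100, -0.387, 1, 110, 240, 100, -0.387, 1, 130, 280, 100, -0.387, 1, 150, 320, 100, -0.387, 1, 165, 360, 100, -0.387, 1, 180, 400, 100, -0.387, 1, 200, 440, 100, -0.387, 1, 215, 480, 100, -0.387, 1, 235, 520, 100, -0.387, 1, 250, 560, 100, -0.387, 1, 262, 595, 100, -0.387, 1, 272, 625, 100, -0.387, 1, 272, 625, 80, -0.387, 1, 272, 625, 60, -0.387, 1, 272, 625, 60, -0.387, 1]
}}

```text
time: 1.77
tcp_pos: [0.5002, 0.154, 0.2695]
orientation: [0.0, 0.999, 0.034, -0.004]
contact_force: [-0.1, 0.2, -0.2]
finger_gap: 0.0852
grasp_force: 0.0
```

```bash
python3 - <<'E'
from h import *
s,im,d=cap('wrist','w1.png')
P=world('wrist',d,s).reshape(-1,3)
k=P[(P[:,2]>.18)&(P[:,2]<.197)&(abs(P[:,0]-.502)<.025)&(abs(P[:,1]-.153)<.03)]
print(s['tcp_pos'],s['orientation'],len(k),k.mean(0) if len(k) else 0,k.min(0),k.max(0))
b=P[(P[:,2]>.172)&(P[:,2]<.183)&(abs(P[:,0]-.559)<.02)&(P[:,1]>.02)&(P[:,1]<.125)]
print(len(b),b.mean(0),b.min(0),b.max(0))
E
```

```text
[0.50023548 0.15397939 0.26947481] [ 1.78563045e-04  9.99412143e-01  3.40718798e-02 -3.80034481e-03] 316 [0.50133623 0.15365802 0.18913845] [0.49359777 0.14676003 0.18005064] [0.50736361 0.16047446 0.19207402]
2358 [0.55784754 0.07231767 0.1778133 ] [0.54879004 0.02011732 0.17254525] [0.5665421  0.12499991 0.18095246]
```

View pics/w1.png

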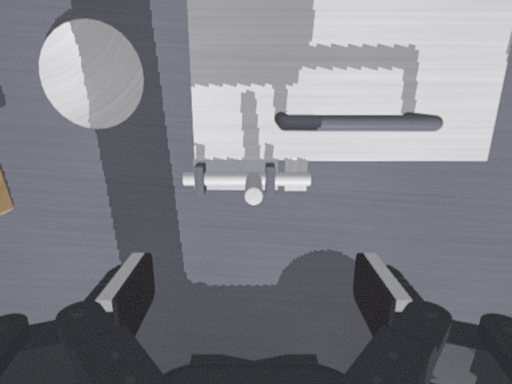

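The wrist view shows the knob at (254, 195), centred between the open jaws, and the bar at (285–440, 123).

Emit:
{"api": "drive_tool", "payload": {
  "commands": [0, 0, -30, 0, 1, 0, 0, -60, 0, 1, 0, 0, -85, 0, 1, 0, 0, -100, 0, 1, 0, 0, -100, 0, 0.6, 0, 0, -100, 0, 0.2, 0, 0, -100, 0, 0, 0, 0, -100, 0, 0, 0, 0, -100, 0, 0, 0, 0, -100, 0, 0, 0, 0, -100, 0, 0, 0, 0, -100, 0, 0],
  "squeeze": 25
}}

```text
time: 2.82
tcp_pos: [0.5017, 0.1529, 0.1738]
orientation: [-0.0, 0.999, 0.033, 0.0]
contact_force: [0.2, -1.0, 0.4]
finger_gap: -0.0003
grasp_force: 0.0
```

```bash
python3 - <<'E'
from h import *
s,im,d=cap('wrist'); a=cv2.resize(im[100:,100:412],None,fx=1.25,fy=1.25)
s2,i2,d2=cap('scene'); b=cv2.resize(i2[90:210,230:430],(390,355),interpolation=cv2.INTER_CUBIC)
o=np.zeros((355,780,3),np.uint8);o[:,:390]=a[:355,:390];o[:,390:]=b
cv2.imwrite('pics/c2.png',o[:,:,::-1]);print(s['tcp_pos'],s['finger_gap'],s['grasp_force'],s['contact_force'])
E
```

```text
[0.50171692 0.15293548 0.17381124] -0.0003074275860148415 0.0 [ 0.23671528 -0.97496123  0.35849926]
```

View pics/c2.png

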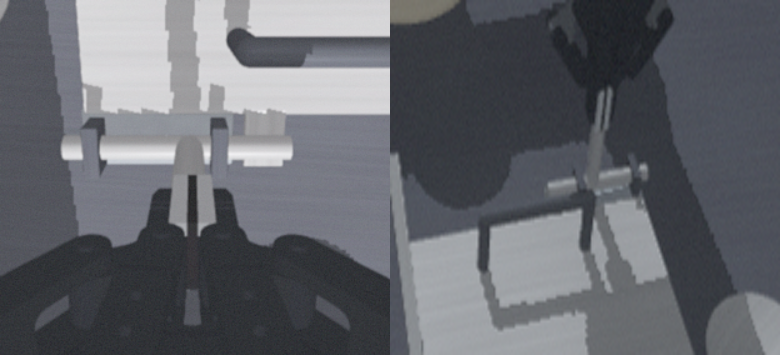

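The wrist half shows the fingers shut with their tips just short of the knob, which is still upright at (190, 160). I'll measure where the tips and the knob really are.

```bash
python3 - <<'E'
from h import *
s,im,d=cap('wrist');P=world('wrist',d,s)
for u,v in [(190,130),(190,145),(190,155),(190,165),(180,180),(200,180),(180,200),(205,200),(180,215),(205,215)]:
    uu,vv=int(100+u/1.25),int(100+v/1.25); print((u,v),P[vv,uu].round(4),im[vv,uu])
s2,i2,d2=cap('scene');S=world('scene',d2)
for u,v in [(594,190),(595,180),(596,165),(597,150),(598,135),(601,115),(609,115),(602,100),(608,100)]:
    uu,vv=int(230+(u-390)*200/390),int(90+v*120/355); print('S',(u,v),S[vv,uu].round(4))
c=optics.camera_info('wrist');print(c)
E
```

```text
(190, 130) [0.5058 0.1534 0.1252] [146 148 155]
(190, 145) [0.507  0.1534 0.1516] [133 132 135]
(190, 155) [0.5067 0.1533 0.1635] [134 133 138]
(190, 165) [0.5073 0.1533 0.1761] [135 134 135]
(180, 180) [0.5116 0.157  0.2007] [147 147 152]
(200, 180) [0.5121 0.1501 0.2008] [147 146 150]
(180, 200) [0.5116 0.1566 0.2154] [147 146 148]
(205, 200) [0.5122 0.1489 0.2157] [140 144 146]
(180, 215) [0.5111 0.1563 0.2239] [147 149 153]
(205, 215) [0.512  0.1491 0.2247] [146 148 150]
S (594, 190) [0.5081 0.1553 0.1339]
S (595, 180) [0.507  0.1563 0.1443]
S (596, 165) [0.5075 0.1542 0.159 ]
S (597, 150) [0.5105 0.1532 0.1756]
S (598, 135) [0.509  0.1518 0.188 ]
S (601, 115) [0.5108 0.1527 0.2079]
S (609, 115) [0.5071 0.1625 0.2039]
S (602, 100) [0.5145 0.1495 0.2241]
S (608, 100) [0.5128 0.1563 0.2221]
{'fovy': 59.0812340966106, 'cx': 253.46249467816585, 'cy': 196.24437285819965, 'tool_from_camera': array([[ 3.74293983e-04, -9.59700811e-01, -2.81023509e-01,
         7.05931142e-02],
       [ 9.99999649e-01,  1.48440121e-04,  8.24969226e-04,
         5.20657348e-04],
       [-7.50008472e-04, -2.81023719e-01,  9.59700530e-01,
        -1.60611257e-01],
       [ 0.00000000e+00,  0.00000000e+00,  0.00000000e+00,
         1.00000000e+00]])}
```

```bash
python3 - <<'E'
from h import *
s,im,d=cap('wrist');P=world('wrist',d,s)
for u in (243,252,261):
    print(u,[(v,*(P[v,u]*1000).round().astype(int)) for v in range(222,256,2)])
s2,i2,d2=cap('scene');S=world('scene',d2)
for u in (335,336,337,338):
    print(u,[(v,*(S[v,u]*1000).round().astype(int)) for v in range(122,142,1)])
print(s)
E
```

```text
243 [(222, np.int64(505), np.int64(158), np.int64(156)), (224, np.int64(505), np.int64(158), np.int64(160)), (226, np.int64(506), np.int64(158), np.int64(164)), (228, np.int64(505), np.int64(158), np.int64(167)), (230, np.int64(506), np.int64(158), np.int64(170)), (232, np.int64(505), np.int64(158), np.int64(172)), (234, np.int64(505), np.int64(158), np.int64(175)), (236, np.int64(506), np.int64(158), np.int64(178)), (238, np.int64(506), np.int64(158), np.int64(181)), (240, np.int64(512), np.int64(158), np.int64(197)), (242, np.int64(511), np.int64(157), np.int64(198)), (244, np.int64(511), np.int64(157), np.int64(200)), (246, np.int64(511), np.int64(157), np.int64(203)), (248, np.int64(512), np.int64(157), np.int64(205)), (250, np.int64(511), np.int64(157), np.int64(206)), (252, np.int64(511), np.int64(157), np.int64(208)), (254, np.int64(511), np.int64(157), np.int64(210))]
252 [(222, np.int64(507), np.int64(153), np.int64(162)), (224, np.int64(507), np.int64(153), np.int64(164)), (226, np.int64(507), np.int64(153), np.int64(167)), (228, np.int64(507), np.int64(153), np.int64(170))
[... 5777 characters left out ...]
: array([ 7.22797023e-02,  3.45995142e-01,  1.55999369e+00, -7.36721912e-07,
        1.23565769e+00,  1.57719362e+00]), 'joint_velocities': array([-0.00036433,  0.00177678,  0.00032486, -0.00210965, -0.00017797,
       -0.00063818]), 'joint_efforts': array([ 4.98571153e-04, -4.18172479e+01, -2.50185013e+01, -7.82842964e-07,
        1.68696410e-03, -1.12591947e-04]), 'tcp_pos': array([0.50164559, 0.15292634, 0.17360256]), 'orientation': array([ 1.40686851e-06,  9.99457483e-01,  3.29353677e-02, -2.68995818e-05]), 'contact_force': array([-0.23718226, -0.3234964 , -0.01987953]), 'ft_torque': array([ 0.00634965,  0.03453241, -0.00971221]), 'grasp_force': 0.0, 'finger_gap': 0.00011299645273642578}
```

```bash
python3 - <<'E'
from h import *
Rb=np.array([[np.cos(.066),np.sin(.066)],[-np.sin(.066),np.cos(.066)]])
for n in('scene','top','wrist'):
    s,im,d=cap(n);P=world(n,d,s); P=P[d>0]
    q=(P[:,:2]-[.5017,.153])@Rb.T
    for z in np.arange(.185,.36,.01):
        k=(P[:,2]>z)&(P[:,2]<z+.01)&(abs(q[:,0])<.075)&(abs(q[:,1])<.075)
        if k.sum()>2: print(n,round(z,3),k.sum(),'x',(q[k,0].min()*1e3).round(),(q[k,0].max()*1e3).round(),'y',(q[k,1].min()*1e3).round(),(q[k,1].max()*1e3).round())
E
```

```text
scene 0.185 12 x -1.0 11.0 y -7.0 6.0
scene 0.195 49 x -5.0 14.0 y -13.0 14.0
scene 0.205 55 x -5.0 14.0 y -15.0 14.0
scene 0.215 60 x -7.0 15.0 y -14.0 13.0
scene 0.225 47 x 4.0 14.0 y -17.0 20.0
scene 0.235 143 x -11.0 17.0 y -34.0 36.0
scene 0.245 176 x -11.0 16.0 y -41.0 43.0
scene 0.255 172 x -9.0 18.0 y -49.0 53.0
scene 0.265 188 x -7.0 20.0 y -59.0 59.0
scene 0.275 287 x -12.0 21.0 y -62.0 60.0
scene 0.285 256 x -9.0 23.0 y -60.0 58.0
scene 0.295 205 x -7.0 24.0 y -43.0 41.0
scene 0.305 70 x -7.0 14.0 y -40.0 38.0
scene 0.315 97 x -9.0 40.0 y -38.0 28.0
scene 0.325 187 x -9.0 40.0 y -39.0 31.0
scene 0.335 210 x -6.0 40.0 y -38.0 33.0
scene 0.345 199 x -12.0 41.0 y -38.0 31.0
scene 0.355 314 x -17.0 41.0 y -39.0 35.0
top 0.275 157 x -13.0 12.0 y -63.0 -43.0
top 0.285 61 x -11.0 8.0 y -62.0 -46.0
wrist 0.185 6 x 1.0 10.0 y -2.0 7.0
wrist 0.195 456 x 5.0 11.0 y -14.0 13.0
wrist 0.205 736 x 5.0 11.0 y -14.0 13.0
wrist 0.215 775 x 5.0 11.0 y -14.0 13.0
wrist 0.225 1182 x -13.0 13.0 y -22.0 20.0
wrist 0.235 3908 x -13.0 14.0 y -37.0 36.0
wrist 0.245 7726 x -10.0 14.0 y -44.0 43.0
wrist 0.255 7895 x -9.0 17.0 y -53.0 53.0
wrist 0.265 11215 x 1.0 17.0 y -59.0 57.0
wrist 0.275 2481 x 11.0 18.0 y -56.0 54.0
```

Both cameras agree: the shut fingertips are at z ≈ 0.195 with the TCP reading 0.174, so they are about 21 mm behind the TCP instead of 22 mm ahead. They closed just above the knob, whose top is at 0.190. I'll use the seen position, which means open, go 43 mm lower while checking the force, and grip again.

Emit:
{"api": "drive_tool", "payload": {
  "commands": [0, 0, 0, 0, 0.5, 0, 0, 0, 0, 0.8, 0, 0, 0, 0, 1, 0, 0, 0, 0, 1, 0, 0, 0, 0, 1, 0, 0, -8, 0, 1, 0, 0, -16, 0, 1, 0, 0, -24, 0, 1, 0, 0, -32, 0, 1, 0, 0, -38, 0, 1, 0, 0, -42, 0, 1, 0, 0, -42, 0, 1],
  "squeeze": 25
}}

```text
time: 4.27
tcp_pos: [0.5013, 0.1529, 0.1306]
orientation: [0.0, 0.999, 0.033, -0.001]
contact_force: [0.7, 0.3, 0.6]
finger_gap: 0.0855
grasp_force: 0.0
```

Emit:
{"api": "drive_tool", "payload": {
  "commands": [0, 0, 0, 0, 0.6, 0, 0, 0, 0, 0.3, 0, 0, 0, 0, 0, 0, 0, 0, 0, 0, 0, 0, 0, 0, 0, 0, 0, 0, 0, 0, 0, 0, 0, 0, 0, 0, 0, 0, 0, 0],
  "squeeze": 25
}}

```text
time: 4.93
tcp_pos: [0.5017, 0.1538, 0.1319]
orientation: [-0.001, 0.999, 0.033, 0.0]
contact_force: [-0.6, 5.3, 0.8]
finger_gap: 0.0133
grasp_force: 25.6
```

The knob is gripped. Now I'll slide it along box +y, which is (-0.066, 0.998).

Emit:
{"api": "drive_tool", "payload": {
  "commands": [-0.2, 3, 0, 0, 0, -0.4, 6, 0, 0, 0, -0.6, 9, 0, 0, 0, -0.8, 12, 0, 0, 0, -1, 15, 0, 0, 0, -1.2, 18, 0, 0, 0, -1.4, 21, 0, 0, 0, -1.6, 24, 0, 0, 0, -1.6, 24, 0, 0, 0],
  "squeeze": 25
}}

```text
time: 5.68
tcp_pos: [0.5002, 0.1776, 0.1319]
orientation: [-0.0, 0.999, 0.033, 0.0]
contact_force: [-1.1, 0.3, 5.3]
finger_gap: 0.0131
grasp_force: 25.9
```

Emit:
{"api": "drive_tool", "payload": {
  "commands": [-0.1, 1.5, 0, 0, 0, -0.2, 3, 0, 0, 0, -0.2, 3, 0, 0, 0]
}}

```text
time: 5.93
tcp_pos: [0.5, 0.1803, 0.1319]
orientation: [-0.0, 0.999, 0.033, 0.0]
contact_force: [-1.4, -1.6, 4.9]
finger_gap: 0.0131
grasp_force: 26.0
```

Emit:
{"api": "drive_tool", "payload": {
  "commands": [-0.1, 1.5, 0, 0, 0, -0.2, 3, 0, 0, 0, -0.2, 3, 0, 0, 0]
}}

```text
time: 6.18
tcp_pos: [0.4998, 0.1833, 0.1319]
orientation: [-0.0, 0.999, 0.033, 0.0]
contact_force: [-1.4, -2.3, 4.8]
finger_gap: 0.0133
grasp_force: 26.0
```

Emit:
{"api": "drive_tool", "payload": {
  "commands": [-0.1, 1.5, 0, 0, 0, -0.1, 2, 0, 0, 0, -0.1, 2, 0, 0, 0]
}}

```text
time: 6.43
tcp_pos: [0.4996, 0.1852, 0.1319]
orientation: [-0.0, 0.999, 0.033, 0.0]
contact_force: [-2.1, -2.2, 5.7]
finger_gap: 0.0133
grasp_force: 26.0
```

Emit:
{"api": "drive_tool", "payload": {
  "commands": [-0.1, 1.5, 0, 0, 0, -0.1, 2, 0, 0, 0, -0.1, 2, 0, 0, 0]
}}

```text
time: 6.68
tcp_pos: [0.4995, 0.1872, 0.1319]
orientation: [-0.0, 0.999, 0.033, 0.0]
contact_force: [-2.2, -3.1, 4.5]
finger_gap: 0.0135
grasp_force: 26.0
```

Emit:
{"api": "drive_tool", "payload": {
  "commands": [-0.1, 1, 0, 0, 0, -0.1, 2, 0, 0, 0, -0.1, 2, 0, 0, 0]
}}

```text
time: 6.93
tcp_pos: [0.4994, 0.1888, 0.1319]
orientation: [0.0, 0.999, 0.033, 0.0]
contact_force: [-1.3, -4.3, 6.0]
finger_gap: 0.0129
grasp_force: 26.1
```

Emit:
{"api": "drive_tool", "payload": {
  "commands": [-0.1, 1, 0, 0, 0, -0.1, 2, 0, 0, 0, -0.1, 2, 0, 0, 0]
}}

```text
time: 7.18
tcp_pos: [0.4994, 0.189, 0.1318]
orientation: [0.002, 0.999, 0.033, -0.0]
contact_force: [-2.3, -15.4, 7.2]
finger_gap: 0.0136
grasp_force: 26.5
```

The stop is felt: the force rose to 15 N with no further motion, about 35 mm along. Next I'll ease off, release, rise, turn 90° and move over the bar.

Emit:
{"api": "drive_tool", "payload": {
  "commands": [0, -1.7, 0, 0, 0, 0, -1.7, 0, 0, 0.3, 0, -1.7, 0, 0, 0.8, 0, -1.7, 0, 0, 1, 0, -1.7, 0, 0, 1, 0, -1.7, 0, 0, 1, 0, -1.7, 25, 0, 1, 0, -1.7, 50, 0, 1, 0, -1.7, 75, 0.1, 1, 10, -20, 80, 0.22, 1, 20, -40, 80, 0.34, 1, 30, -60, 80, 0.46, 1, 40, -80, 80, 0.58, 1, 50, -100, 80, 0.7, 1, 59.5, -118.5, 80, 0.82, 1, 59.5, -118.5, 80, 0.94, 1, 59.5, -118.5, 80, 1.06, 1, 59.5, -118.5, 80, 1.18, 1, 59.5, -118.5, 80, 1.3, 1, 59.5, -118.5, 80, 1.42, 1]
}}

```text
time: 8.85
tcp_pos: [0.5588, 0.0725, 0.2114]
orientation: [-0.0, 0.734, 0.679, -0.0]
contact_force: [0.0, 0.5, -1.4]
finger_gap: 0.0855
grasp_force: 0.0
```

Emit:
{"api": "drive_tool", "payload": {
  "commands": [0, 0, 0, 0.1, 1, 0, 0, 0, 0.151, 1, 0, 0, 0, 0.151, 1, 0, 0, 0, 0.151, 1]
}}

```text
time: 9.18
tcp_pos: [0.5588, 0.0725, 0.2115]
orientation: [-0.0, 0.684, 0.729, 0.0]
contact_force: [0.3, -0.2, -1.0]
finger_gap: 0.0852
grasp_force: 0.0
```

```bash
python3 - <<'E'
from h import *
s,im,d=cap('wrist','w3.png'); P=world('wrist',d,s).reshape(-1,3)
print(s['tcp_pos'],s['orientation'])
b=P[(P[:,2]>.17)&(P[:,2]<.19)&(abs(P[:,0]-.559)<.02)&(P[:,1]>.01)&(P[:,1]<.13)]
if len(b):print('bar',len(b),b.mean(0),b.min(0),b.max(0))
s,im,d=cap('scene');P=world('scene',d).reshape(-1,3)
k=P[(abs(P[:,0]-.5)<.02)&(P[:,2]>.165)&(P[:,2]<.197)&(P[:,1]>.14)&(P[:,1]<.22)]
print('knob',len(k),k.mean(0),k.min(0),k.max(0))
E
```

```text
[0.55875976 0.07252356 0.21151154] [-8.01568682e-05  6.84017837e-01  7.29465278e-01  1.45931441e-05]
bar 3316 [0.55720129 0.07950923 0.17783585] [0.54833486 0.01859841 0.17251113] [0.5667892  0.12993455 0.18107999]
knob 82 [0.50333931 0.18704667 0.18043303] [0.49446972 0.1811562  0.16501814] [0.50796522 0.19559548 0.19157826]
```

View pics/w3.png

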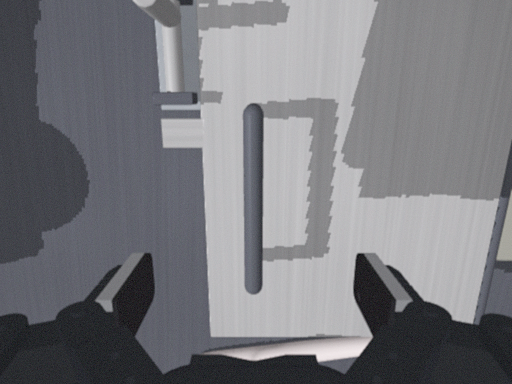

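The wrist view shows the bar at (253, 105–293), centred between the jaws and parallel to the pads. The bolt is drawn clear of the lug, which is at about (182, 133).

Emit:
{"api": "drive_tool", "payload": {
  "commands": [0, 0, -25, 0, 1, 0, 0, -50, 0, 1, 0, 0, -65, 0, 1, 0, 0, -75, 0, 1, 0, 0, -79, 0, 1, 0, 0, -79, 0, 1]
}}

```text
time: 9.78
tcp_pos: [0.5587, 0.0724, 0.1323]
orientation: [-0.0, 0.684, 0.73, -0.0]
contact_force: [0.3, -0.9, -0.0]
finger_gap: 0.0851
grasp_force: 0.0
```

Emit:
{"api": "drive_tool", "payload": {
  "commands": [0, 0, 0, 0, 0.6, 0, 0, 0, 0, 0.3, 0, 0, 0, 0, 0, 0, 0, 0, 0, 0, 0, 0, 0, 0, 0, 0, 0, 0, 0, 0, 0, 0, 0, 0, 0, 0, 0, 0, 0, 0],
  "squeeze": 50
}}

```text
time: 10.45
tcp_pos: [0.5584, 0.0724, 0.1328]
orientation: [-0.0, 0.683, 0.73, -0.0]
contact_force: [-4.5, -0.5, 3.9]
finger_gap: 0.0106
grasp_force: 48.7
```

The bar is gripped. I'll raise the lid along its arc to about 0.3 rad, then compare it with the gauge.

Emit:
{"api": "drive_tool", "payload": {
  "commands": [1.5, 0, 4.6, 0, 0, 3, 0.2, 9.2, 0, 0, 4.6, 0.3, 13.7, 0, 0, 6.3, 0.4, 18.2, 0, 0, 8.1, 0.5, 22.6, 0, 0, 10, 0.7, 27, 0, 0, 12.1, 0.8, 31.4, 0, 0, 14.3, 0.9, 35.7, 0, 0, 16.5, 1.1, 40, 0, 0, 18.9, 1.2, 44.1, 0, 0, 21.4, 1.4, 48.2, 0, 0, 24, 1.6, 52.3, 0, 0, 24, 1.6, 52.3, 0, 0, 24, 1.6, 52.3, 0, 0]
}}

```text
time: 11.62
tcp_pos: [0.5806, 0.0738, 0.1845]
orientation: [-0.002, 0.683, 0.73, -0.003]
contact_force: [-14.6, -2.8, -2.2]
finger_gap: 0.0102
grasp_force: 48.9
```

```bash
cat > ang.py <<'E'
from h import *
import sys
Rb=np.array([[np.cos(.066),np.sin(.066)],[-np.sin(.066),np.cos(.066)]])
B=np.array([.5005,.1535])+np.array([.127,0])@Rb-0  # x-ref: knob +127 => box origin x
for n in('top','scene'):
  A={'lid':[], 'gauge':[]}
  for rep in range(3):
    s,im,d=cap(n);P=world(n,d,s);P=P[(d>0)]
    q=np.c_[(P[:,:2]-B)@Rb.T,P[:,2]]; q=q[(q[:,2]>.09)&(q[:,2]<.26)]
    y0=np.array([.5005+.0,0])
    hy=((np.array([.559,.0725])-B)@Rb.T)[1]
    for nm,lo,hi in(('lid',hy-.125,hy-.072),('gauge',hy-.1465,hy-.1375)):
        g=q[(q[:,1]>lo)&(q[:,1]<hi)&(q[:,0]>-.11)&(q[:,0]<.09)]
        h=.128+.222*0
        a=.34;b=None
        # robust line: candidates near expected plane through the hinge
        m=abs((g[:,2]-.128)-(.11-g[:,0])*np.tan(.34))<.02; g=g[m]
        for _ in range(6):
            p=np.polyfit(g[:,0],g[:,2],1); r=g[:,2]-np.polyval(p,g[:,0]); g=g[abs(r)<max(.0025,2*r.std())] if len(g)>30 else g
        A[nm].append((-np.arctan(p[0]),np.polyval(p,0.),np.polyval(p,-.09),len(g),r.std()))
  for k in A: print(n,k,np.mean(A[k],0).round(4))
s=observe();print(s['tcp_pos'],s['contact_force'],s['grasp_force'],s['finger_gap'])
if len(sys.argv)>1:
    s,im,d=cap('scene');cv2.imwrite('pics/'+sys.argv[1],cv2.resize(im[100:300,190:430],(780,600),interpolation=cv2.INTER_CUBIC)[:,:,::-1])
E
python3 ang.py s4.png
```

```text
top lid [2.844e-01 1.600e-01 1.863e-01 2.540e+03 1.000e-03]
top gauge [3.639e-01 1.697e-01 2.040e-01 2.580e+02 1.000e-03]
scene lid [2.8270000e-01 1.6010000e-01 1.8620000e-01 2.4886667e+03 1.2000000e-03]
scene gauge [3.618000e-01 1.698000e-01 2.039000e-01 2.106667e+02 1.300000e-03]
[0.58045021 0.07383755 0.18426262] [-15.16326473  -2.30918938  -2.28397741] 48.93195927143097 0.0103704622683463
```

View pics/s4.png

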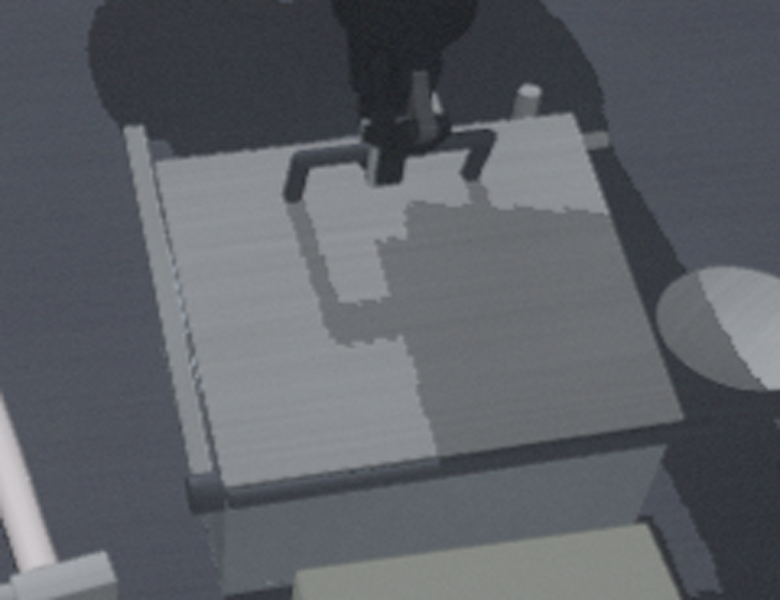

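The lid is at 0.283 rad and the gauge at 0.363. In the crop the lid's left edge lies below the gauge at about (160–215, 160–480). I'll raise it another 0.08 rad and ease the inward push.

Emit:
{"api": "drive_tool", "payload": {
  "commands": [0, 0.1, 2.5, 0, 0, 1.5, 0.2, 5, 0, 0, 3, 0.3, 7.5, 0, 0, 5, 0.4, 10, 0, 0, 7, 0.5, 12.8, 0, 0, 7, 0.5, 12.8, 0, 0, 7, 0.5, 12.8, 0, 0]
}}

```text
time: 12.55
tcp_pos: [0.5893, 0.0744, 0.1974]
orientation: [-0.001, 0.683, 0.73, -0.001]
contact_force: [-7.2, -3.3, -9.5]
finger_gap: 0.0104
grasp_force: 48.9
```

```bash
python3 ang.py
```

```text
top lid [3.6380000e-01 1.6990000e-01 2.0420000e-01 2.4653333e+03 1.0000000e-03]
top gauge [3.628e-01 1.697e-01 2.039e-01 2.590e+02 1.000e-03]
scene lid [3.6240000e-01 1.7020000e-01 2.0430000e-01 2.5513333e+03 1.2000000e-03]
scene gauge [3.600e-01 1.698e-01 2.037e-01 2.110e+02 1.200e-03]
[0.58916087 0.07442847 0.19728721] [ -6.01433255  -2.86468639 -10.11808366] 48.92043650150299 0.010348898484782465
```

Emit:
{"api": "drive_tool", "payload": {
  "commands": [0, 0, -0.2, 0, 0, 0, 0, -0.2, 0, 0, 0, 0, -0.2, 0, 0, 0, 0, -0.2, 0, 0, 0, 0, -0.2, 0, 0, 0, 0, -0.2, 0, 0]
}}

```text
time: 13.35
tcp_pos: [0.589, 0.0744, 0.1971]
orientation: [-0.001, 0.683, 0.73, -0.001]
contact_force: [-8.1, -2.3, -8.2]
finger_gap: 0.01
grasp_force: 49.0
```

```bash
python3 ang.py s5.png
```

```text
top lid [3.623e-01 1.698e-01 2.039e-01 2.470e+03 1.000e-03]
top gauge [3.623e-01 1.697e-01 2.038e-01 2.560e+02 1.000e-03]
scene lid [3.6200000e-01 1.7000000e-01 2.0410000e-01 2.5303333e+03 1.2000000e-03]
scene gauge [3.626e-01 1.698e-01 2.040e-01 2.080e+02 1.200e-03]
[0.58905848 0.07441378 0.19714349] [-8.52297775 -2.29808311 -9.75578867] 48.99036884307861 0.010395260808445559
```

View pics/s5.png

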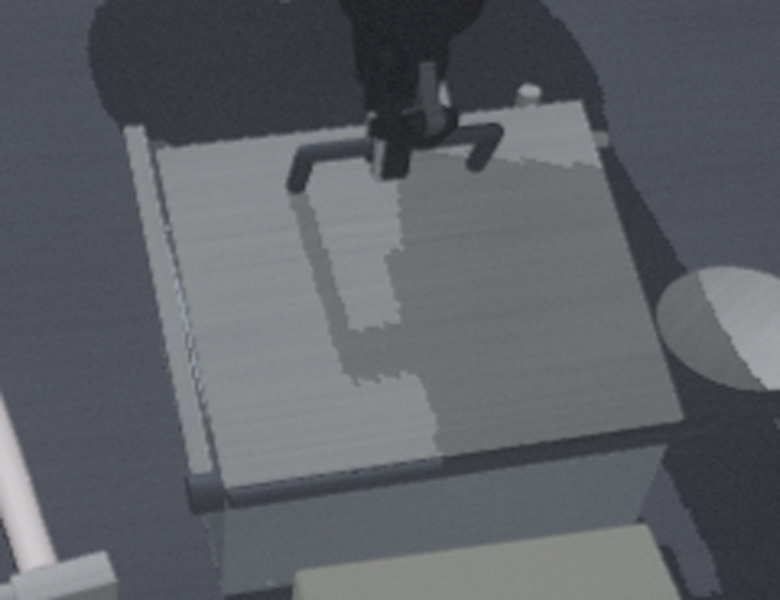

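The lid's side edge, (155–215, 145–485), is flush with the gauge. Both measure 0.362 rad, and the bar is still firmly held.

```bash
python3 -c "
from station import order; print(order.hand_in())"
```

```text
the job is handed in; nothing more can be done
None
```

I slid the bolt back to its stop and raised the lid to 0.362 rad, level with the gauge arm to within about 0.001 rad. The arm was holding the lid there by its handle when I handed the job in; the gauge arm read the same angle throughout, and nothing around the box was touched.

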